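# Scrape the ceramic shards off the strip-down plate

## Robot

A 6-joint arm with a two-finger parallel gripper is mounted at the origin on the work surface. World frame = base frame: x ahead of the robot, y to its left, z up, the work surface at z = 0. Lengths are in m, angles in rad, forces in N, time in s.
With the tool pointing down it reaches from about 0.25 to 0.8 m from the base axis. Payload 3.9 kg.
Tool frame: the origin (TCP) lies at the very end of the fingers, on their centre line; the grasp point (between the pads) lies 19 mm behind it; z points along the fingers, y is the line along which they close (so a half turn about z gives the same grasp; the last joint's range is limited). The gripper opens to 85 mm and grips with 20 to 120 N. Pads are 22 mm wide; open, the fingers measure 114 mm over their backs; the gripper's body (76 mm by 85 mm) begins 54 mm behind the grasp point. The pads swing forward as they close: fully open they stand 13 mm farther back than shut.
Start: joints at [-1.296, 0.26, -0.138, 1.173, 0, 1.571], TCP at [0.142, -0.505, 0.231] pointing down, gripper open.
Joint ranges: [-2.78, 2.78], [-0.83, 1.72], [-1.28, 1.37], [-1.9, 2.12], [-1.57, 1.48], [-3.14, 3.14]. Speed limits (rad/s): [2.57, 2.57, 3.14, 3.14, 3.14, 3.14].

## Interface

Orientations are given as a unit quaternion [w, x, y, z].
In Python, from rig import sense, cams, workorder gives the robot as it stands.
- The arm moves only by the tool arm_command, never from a script. Its argument "targets" is a list of rows, each an object of numbers: "tx", "ty", "tz": the shift along the tool's x, y, z in mm; "ax", "ay", "az": the turn, a rotation vector about the tool's x, y, z in degrees; "fingers": the opening, from 0 (shut) to 1 (fully open). In form: [{"tx": .., "ty": .., "tz": .., "ax": .., "ay": .., "az": .., "fingers": ..}, ...]. A call has 1 to 10 rows; each row is the pose to reach, as a shift and turn from the pose commanded when the call began, along the tool's axes at that moment; what a row does not reach only later rows make up. A row lasts 1/12 s, in which the tool goes at most 41.7 mm and 7.16 degrees, less where a joint would pass 70% of its speed; a pose out of reach is approached as far as the arm can. A call with a gripper value outside its range is refused whole. The fingers move at their own pace and stop on an object; "grip_force" is the grip in N (left out, the last holds). Time passes only in rows, so rows that repeat a pose let the fingers close. It gives the time, the measured TCP pose, the force, the opening and the grip force at its end, in the units of the state.
- sense(): the state, without advancing time (a new reading comes with each control period).
- cams.snapshot(name): name is "scene" or "top" or "wrist"; returns the picture (480x640x3 uint8, red, green, blue); there is no depth.
- cams.calibration(name): a dict with "fx", "fy", "cx", "cy" (pixels), "world_to_cam" (4x4, takes a point from world to camera coordinates). Camera axes: x right, y up, looking along -z (the intrinsics and any distortion apply to the point x, -y, -z); pixel columns grow to the right and rows downward; lengths in m; the calibration is good to about 2 mm. A picture is of the moment at which its call begins: read the wrist's pose just before it. calibration takes no time and is no camera call; for the wrist camera it gives the pose at the moment of the call.
- workorder.hand_in(): hands the job in; it is judged then, once.
The state is a dict: "time_s": time; "qpos": joint angles; "joint_vel": joint speeds; "effort": joint torques, N m; "eef_pos": TCP position; "eef_rot": TCP orientation; "contact_force": force on the tool from outside, world axes, zero at the start; "torque": the same for the moment, N m; "width": finger opening in m; "grip_force": force on a finger pad.
Only numpy, scipy, OpenCV 4.12 (cv2) and the standard library are available. Lean on these libraries where they do the work, as an engineer would, in place of code of your own. Each camera call takes 0.05 s, during which the arm holds its last target. There are 200 camera calls.

## Task

Clear the five white ceramic shards off the green plate: take the scraper by its orange handle and wipe them over the plate's open edge so that all of them end up in the black catch pan, never touching the sharp shards with the robot itself. Then stand the scraper upright in the middle of its blue mat and let go, leaving the paint tin, the gear box and the screwdriver where they are.

Things in the scene. Friction and masses are not known exactly. Their poses are not given: they have to be found in the camera images.
- station: Fixed stand: flat green plate, top 50 mm above the bench, 190 mm wide (its x) by 230 mm long (its y), and a black catch pan against one end. Origin: at bench height under the middle of the plate's open edge. Plate: y = 0 to 230 mm, x = -95 to 95 mm; a steel lip 10 mm above the plate and 6 mm thick runs just outside its other three edges. Pan: on the -y side
- pan (a point): Middle of the black pan's floor, 4 mm above the bench; axes as the stand's. The pan is 202 mm (x) by 130 mm (y) outside, with 5 mm walls 32 mm high, none at the plate, whose open edge it touches
- scraper_grip (a point): Loose scraper standing on its mat, 0.15 to 0.31 kg: wood block with black rubber sole, 140 mm long (its x), 36 mm thick (its y), 40 mm high; centred on top an orange handle 90 mm long, 24 mm thick (its y), from 40 to 90 mm above the sole's underside. This point: handle centre, the place to grip, 68 mm above the sole's underside; z up. Either long face can push
- mat: Thin fixed blue mat on the bench, the scraper's place: 200 mm (its x) by 120 mm (its y) by 4 mm thick; origin at the centre of its underside
- shard0: Loose white ceramic shard of a broken lamp socket lying flat on the green plate, about 28 x 21 x 10 mm, 12 g; origin at its middle
- shard1: Loose white ceramic shard of a broken lamp socket lying flat on the green plate, about 28 x 21 x 10 mm, 12 g; origin at its middle
- shard2: Loose white ceramic shard of a broken lamp socket lying flat on the green plate, about 28 x 21 x 10 mm, 12 g; origin at its middle
- shard3: Loose white ceramic shard of a broken lamp socket lying flat on the green plate, about 28 x 21 x 10 mm, 12 g; origin at its middle
- shard4: Loose white ceramic shard of a broken lamp socket lying flat on the green plate, about 28 x 21 x 10 mm, 12 g; origin at its middle
- can: Bystander: blue-labelled paint tin, 100 mm across, 120 mm high, 1 kg; origin under its centre
- ballast: Bystander: white lamp gear box, 100 x 160 x 85 mm, 1.8 kg; origin under its centre
- driver: Bystander: screwdriver lying on the bench

How it is judged:
On the way, in this order (a step that is already met when the one before it is completed fails the run):
1. the scraper is lifted off its mat (height (world z) of scraper_grip above 0.1 m), for 0.1 s.
2. all five shards lie in the catch pan (y of shard0 in the frame of station between -0.13 and 0 m and x of shard0 in the frame of station between -0.101 and 0.101 m and z of each of shard0, shard1, shard2, shard3, shard4 in the frame of station below 0.035 m and y of shard1 in the frame of station between -0.13 and 0 m and x of shard1 in the frame of station between -0.101 and 0.101 m and y of shard2 in the frame of station between -0.13 and 0 m and x of shard2 in the frame of station between -0.101 and 0.101 m and y of shard3 in the frame of station between -0.13 and 0 m and x of shard3 in the frame of station between -0.101 and 0.101 m and y of shard4 in the frame of station between -0.13 and 0 m and x of shard4 in the frame of station between -0.101 and 0.101 m), for 0.2 s.
At the end, for the whole second after the job is handed in: The middle of every shard is within the pan's outline and less than 35 mm above the bench; the scraper stands upright (within 0.15 rad) on the mat, its middle within 40 mm of the mat's centre, and is let go (all of step 2 and horizontal distance between scraper_grip and mat below 0.04 m and angle between scraper_grip's own z axis and vertical below 0.15 rad and height (world z) of scraper_grip below 0.08 m); the robot touches nothing.
It fails at once if the robot itself touches a shard (contact force between any of the fingers, the arm and shard0 above 0.5 N or contact force between any of the fingers, the arm and shard1 above 0.5 N or contact force between any of the fingers, the arm and shard2 above 0.5 N or contact force between any of the fingers, the arm and shard3 above 0.5 N or contact force between any of the fingers, the arm and shard4 above 0.5 N).
It fails at once if the paint tin, gear box or screwdriver is moved more than 30 mm (distance of any of can, ballast, driver from where it was at the start of the episode above 0.03 m).
It also fails if it takes over 43 s, if anything falls off the work surface, if the arm or the gripper's body presses on something with over 40 N, if the wrist force passes 120 N, or if a joint passes its speed limit or range.

## Working session

There is one attempt and no reset: what is moved stays moved. The work goes in short steps, Python scripts to look and compute and a tool call to move; the robot and the scene stay as the last step left them, time stands still between calls to the robot, and variables do not carry over. Pictures are saved under pics/ and viewed, at most 10 in all, crops included, and the job is handed in when it is done.

Besides the shell and the picture viewer there is one more tool, called in YAML: its name, and indented under it one key for each argument. arm_command: Moves the arm, as the interface text tells. Its arguments: {"type":"object","properties":{"targets":{"type":"array"},"grip_force":{"type":"number"}},"required":["targets"]}

```bash
mkdir -p pics; ls; python3 - <<'E'
from rig import sense,cams
import cv2,numpy as np
s=sense();print(s)
for n in("top","scene"):
    im=cams.snapshot(n);cv2.imwrite(f"pics/{n}0.png",im[:,:,::-1]);c=cams.calibration(n);print(n,c)
E
```

```text
pics
{'time_s': 0.0, 'qpos': array([-1.29596147e+00,  2.60677399e-01, -1.39389299e-01,  1.17273009e+00,
        1.62199218e-05,  1.57081713e+00]), 'joint_vel': array([-0.00083604,  0.00092684,  0.00182315,  0.00092294,  0.00070838,
       -0.00058621]), 'effort': array([ 4.69758961e-04, -4.05680537e+01,  2.53919953e+01,  1.86548388e-02,
        2.43329923e-04, -2.92577695e-06]), 'eef_pos': array([ 0.14229251, -0.50461729,  0.23046075]), 'eef_rot': array([-9.91912845e-04,  9.90574004e-01,  1.36974972e-01, -1.28993991e-04]), 'contact_force': array([ 0.55181266,  0.37150865, -0.74678194]), 'torque': array([-0.00332291, -0.00977001,  0.03319662]), 'grip_force': 0.0, 'width': 0.08564082645858455}
top {'fx': 497.2574441620313, 'fy': 497.2574441620313, 'cx': 328.67667859857806, 'cy': 243.87607812438216, 'world_to_cam': array([[-0.03448454, -0.99939706,  0.00404133, -0.06071692],
       [ 0.97924981, -0.03298078,  0.19995518, -0.60070538],
       [-0.19970133,  0.01085283,  0.97979671, -1.27194603],
       [ 0.        ,  0.        ,  0.        ,  1.        ]])}
scene {'fx': 461.503106247141, 'fy': 461.503106247141, 'cx': 317.9372788827957, 'cy': 230.83607165822443, 'world_to_cam': array([[ 0.67690223,  0.73592209,  0.01490134, -0.34103723],
       [-0.52940071,  0.47267861,  0.7044926 ,  0.28892038],
       [ 0.51140812, -0.48476139,  0.70955488, -1.37599585],
       [ 0.        ,  0.        ,  0.        ,  1.        ]])}
```

View pics/top0.png

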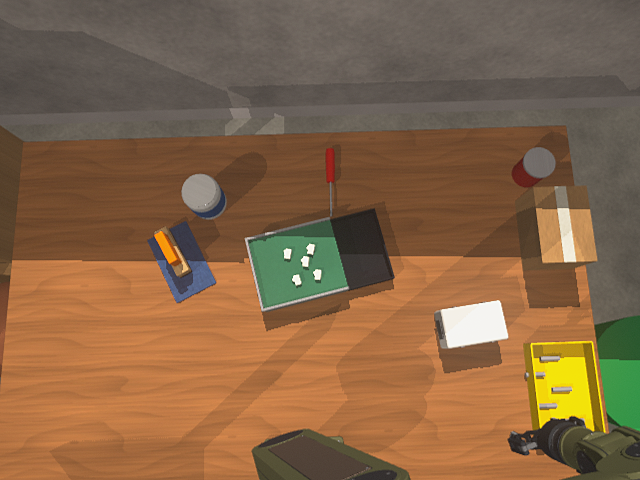

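View pics/scene0.png

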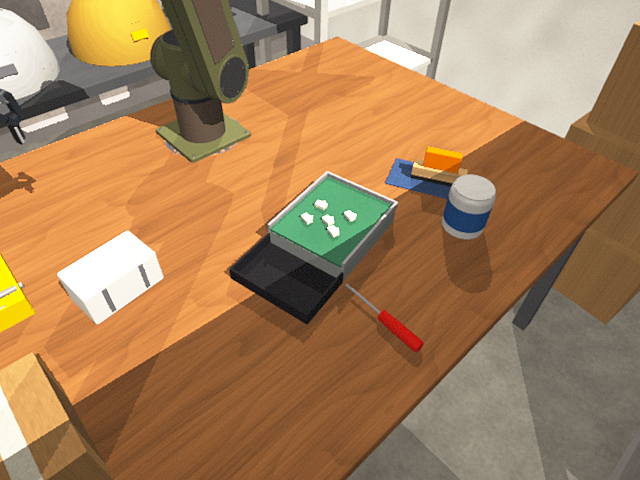

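The top view shows the plate around (300,265), with the shards on it and the pan to its right at (362,248). The scraper is on the mat near (181,262), the tin at (203,195) and the screwdriver at (331,180). I'll enlarge this area.

```bash
python3 - <<'E'
import cv2
im=cv2.imread("pics/top0.png")[200:320,140:400]
im=cv2.resize(im,None,fx=3,fy=3,interpolation=cv2.INTER_CUBIC);cv2.imwrite("pics/c1.png",im)
E
```

```text
(no output)
```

View pics/c1.png

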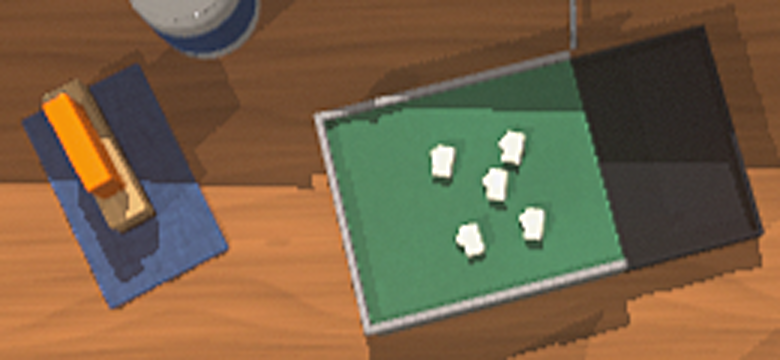

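The crop shows the mat corners at (23,121), (137,64), (228,248) and (113,307). The orange handle top runs from (43,98)/(67,92) to (118,185)/(94,194). The lip corners are at (315,116) and (369,333), and the open edge runs from (572,58) to (625,266). The shards are at (442,161), (512,147), (495,184), (532,223) and (470,240).

```bash
cat > h.py <<'E'
import numpy as np
from rig import cams
def px2w(uv,z,name="top"):
    c=cams.calibration(name);T=np.array(c["world_to_cam"]);R=T[:3,:3];o=-R.T@T[:3,3]
    d=R.T@np.array([(uv[0]-c["cx"])/c["fx"],-(uv[1]-c["cy"])/c["fy"],-1.])
    return o+d*(z-o[2])/d[2]
def crop(p): return ((p[0]+.5)/3-.5+140,(p[1]+.5)/3-.5+200)
E
python3 - <<'E'
from h import *
np.set_printoptions(precision=4,suppress=True)
G=lambda ps,z:np.array([px2w(crop(p),z)[:2] for p in ps])
def rep(n,P):
    print(n,P.tolist() and np.round(P,4).tolist(),'c',P.mean(0),'sides',np.linalg.norm(np.roll(P,-1,0)-P,axis=1))
    for i in range(len(P)):
        d=P[(i+1)%len(P)]-P[i];print('   ang',round(float(np.degrees(np.arctan2(d[1],d[0]))),1))
rep('mat',G([(23,121),(137,64),(228,248),(113,307)],.004))
rep('handle',G([(43,98),(67,92),(123,185),(94,195)],.094))
rep('blocktop',G([(75,80),(156,210),(120,232)],.044))
rep('plate',np.vstack([G([(315,116),(369,333)],.06),G([(627,266),(572,54)],.06)]))
rep('panfar',G([(702,27),(763,233)],.036))
rep('shards',G([(442,161),(512,147),(495,184),(532,223),(470,240)],.06))
E
```

```text
mat [[0.638, 0.4248], [0.6893, 0.3199], [0.5124, 0.2326], [0.462, 0.3365]] c [0.5754 0.3285] sides [0.1167 0.1972 0.1154 0.1969]
   ang -63.9
   ang -153.7
   ang 115.9
   ang 26.6
handle [[0.6378, 0.3757], [0.6425, 0.3549], [0.5583, 0.304], [0.5504, 0.3287]] c [0.5972 0.3408] sides [0.0213 0.0984 0.026  0.0992]
   ang -77.3
   ang -148.8
   ang 107.7
   ang 28.2
blocktop [[0.6656, 0.3646], [0.5435, 0.2885], [0.5247, 0.3202]] c [0.578  0.3244] sides [0.1439 0.0368 0.1477]
   ang -148.1
   ang 120.7
   ang 17.5
plate [[0.6212, 0.1438], [0.4265, 0.0971], [0.4772, -0.1297], [0.6708, -0.0882]] c [0.5489 0.0058] sides [0.2003 0.2324 0.198  0.2372]
   ang -166.5
   ang -77.4
   ang 12.1
   ang 102.1
panfar [[0.6987, -0.2095], [0.5054, -0.2542]] c [ 0.6021 -0.2319] sides [0.1984 0.1984]
   ang -167.0
   ang 13.0
shards [[0.5764, 0.031], [0.587, -0.0316], [0.5541, -0.0157], [0.5181, -0.0474], [0.5049, 0.0076]] c [ 0.5481 -0.0112] sides [0.0635 0.0366 0.048  0.0566 0.0753]
   ang -80.4
   ang 154.1
   ang -138.6
   ang 103.5
   ang 18.1
```

```bash
cat >> h.py <<'E'
from rig import sense
from scipy.spatial.transform import Rotation as Rn
def go(p,psi):
    s=sense();q=s["eef_rot"];R=Rn.from_quat([q[1],q[2],q[3],q[0]])
    tgt=Rn.from_quat([np.cos(np.radians(psi)/2),np.sin(np.radians(psi)/2),0,0])
    print("pos",s["eef_pos"].round(4),"F",s["contact_force"].round(1),"shift mm",(R.inv().apply(np.array(p)-s["eef_pos"])*1000).round(1),"turn",np.degrees((R.inv()*tgt).as_rotvec()).round(2),"q",s["qpos"].round(2))
O=np.array([.574,-.108]);A=np.radians(12.7)
def st(x,y): return O+np.array([np.cos(A)*x-np.sin(A)*y,np.sin(A)*x+np.cos(A)*y])
E
python3 - <<'E'
from h import *
print('can top',px2w((201,183),.12),px2w((183,190),.12),px2w((221,183),.12))
print(st(0,.19),st(0,-.01))
go([.596,.342,.18],30.5)
E
```

```text
can top [0.76025746 0.24838935 0.12      ] [0.7426447 0.2950309 0.12     ] [0.75852199 0.19603808 0.12      ]
[0.53222922 0.07735156] [ 0.57619846 -0.11775535]
pos [ 0.1423 -0.5047  0.2306] F [-0.1  1.6  0.4] shift mm [ 666.4 -691.8   51.8] turn [-1.000e-01 -1.000e-02 -1.476e+01] q [-1.3   0.26 -0.14  1.17  0.    1.57]
```

arm_command:
  targets:
    - {"tx":290,"ty":-300,"tz":0,"az":-7}
    - {"tx":290,"ty":-300,"tz":0,"az":-7}
    - {"tx":290,"ty":-300,"tz":0,"az":-7}
    - {"tx":290,"ty":-300,"tz":0,"az":-7}
    - {"tx":290,"ty":-300,"tz":0,"az":-7}
    - {"tx":290,"ty":-300,"tz":0,"az":-7}
    - {"tx":290,"ty":-300,"tz":0,"az":-7}
    - {"tx":290,"ty":-300,"tz":0,"az":-7}
    - {"tx":290,"ty":-300,"tz":0,"az":-7}
    - {"tx":290,"ty":-300,"tz":0,"az":-7}

```text
validation failed for argument at $.ta...
```

```bash
python3 -c "
from h import *
go([.596,.342,.18],30.5)"
```

```text
pos [ 0.1423 -0.5047  0.2306] F [-0.1  1.6  0.4] shift mm [ 666.4 -691.8   51.8] turn [-1.000e-01 -1.000e-02 -1.476e+01] q [-1.3   0.26 -0.14  1.17  0.    1.57]
```

All keys are needed.

arm_command:
  targets:
    - {"tx":290,"ty":-300,"tz":0,"ax":0,"ay":0,"az":-7,"fingers":1}
    - {"tx":290,"ty":-300,"tz":0,"ax":0,"ay":0,"az":-7,"fingers":1}
    - {"tx":290,"ty":-300,"tz":0,"ax":0,"ay":0,"az":-7,"fingers":1}
    - {"tx":290,"ty":-300,"tz":0,"ax":0,"ay":0,"az":-7,"fingers":1}
    - {"tx":290,"ty":-300,"tz":0,"ax":0,"ay":0,"az":-7,"fingers":1}
    - {"tx":290,"ty":-300,"tz":0,"ax":0,"ay":0,"az":-7,"fingers":1}
    - {"tx":290,"ty":-300,"tz":0,"ax":0,"ay":0,"az":-7,"fingers":1}
    - {"tx":290,"ty":-300,"tz":0,"ax":0,"ay":0,"az":-7,"fingers":1}
    - {"tx":290,"ty":-300,"tz":0,"ax":0,"ay":0,"az":-7,"fingers":1}
    - {"tx":290,"ty":-300,"tz":0,"ax":0,"ay":0,"az":-7,"fingers":1}

```text
time_s: 0.93
eef_pos: [0.34, -0.1364, 0.2312]
eef_rot: [0.0, 0.98, 0.197, 0.0]
contact_force: [1.3, -1.3, -0.2]
width: 0.0854
grip_force: 0.0
```

```bash
python3 -c "
from h import *
go([.596,.342,.18],30.5)"
```

```text
pos [ 0.34   -0.1364  0.2312] F [ 1.3 -1.3 -0.2] shift mm [ 420.9 -342.4   51.2] turn [ 0.01 -0.   -7.78] q [-0.38 -0.01 -0.46  1.12 -0.    2.36]
```

arm_command:
  targets:
    - {"tx":290,"ty":-240,"tz":0,"ax":0,"ay":0,"az":-70,"fingers":1}
    - {"tx":290,"ty":-240,"tz":0,"ax":0,"ay":0,"az":-70,"fingers":1}
    - {"tx":290,"ty":-240,"tz":0,"ax":0,"ay":0,"az":-70,"fingers":1}
    - {"tx":290,"ty":-240,"tz":0,"ax":0,"ay":0,"az":-70,"fingers":1}
    - {"tx":290,"ty":-240,"tz":0,"ax":0,"ay":0,"az":-70,"fingers":1}
    - {"tx":290,"ty":-240,"tz":0,"ax":0,"ay":0,"az":-70,"fingers":1}
    - {"tx":290,"ty":-240,"tz":0,"ax":0,"ay":0,"az":-70,"fingers":1}
    - {"tx":290,"ty":-240,"tz":0,"ax":0,"ay":0,"az":-70,"fingers":1}
    - {"tx":290,"ty":-240,"tz":0,"ax":0,"ay":0,"az":-70,"fingers":1}
    - {"tx":290,"ty":-240,"tz":0,"ax":0,"ay":0,"az":-70,"fingers":1}

```text
time_s: 1.77
eef_pos: [0.5179, 0.2014, 0.23]
eef_rot: [-0.0, 0.686, 0.728, 0.002]
contact_force: [1.2, 0.6, 0.6]
width: 0.0855
grip_force: 0.0
```

```bash
python3 -c "
from h import *
go([.596,.342,.18],210.5)"
```

```text
pos [0.5179 0.2014 0.23  ] F [1.2 0.6 0.6] shift mm [135.5  86.2  50.6] turn [ 2.7000e-01  2.0000e-02 -1.1712e+02] q [ 0.37  0.31 -0.07  1.19  0.    1.88]
```

arm_command:
  targets:
    - {"tx":136,"ty":86,"tz":50,"ax":0,"ay":0,"az":-71,"fingers":1}
    - {"tx":136,"ty":86,"tz":50,"ax":0,"ay":0,"az":-71,"fingers":1}
    - {"tx":136,"ty":86,"tz":50,"ax":0,"ay":0,"az":-71,"fingers":1}
    - {"tx":136,"ty":86,"tz":50,"ax":0,"ay":0,"az":-71,"fingers":1}
    - {"tx":136,"ty":86,"tz":50,"ax":0,"ay":0,"az":-71,"fingers":1}
    - {"tx":136,"ty":86,"tz":50,"ax":0,"ay":0,"az":-71,"fingers":1}
    - {"tx":136,"ty":86,"tz":50,"ax":0,"ay":0,"az":-71,"fingers":1}
    - {"tx":136,"ty":86,"tz":50,"ax":0,"ay":0,"az":-71,"fingers":1}
    - {"tx":136,"ty":86,"tz":50,"ax":0,"ay":0,"az":-71,"fingers":1}
    - {"tx":136,"ty":86,"tz":50,"ax":0,"ay":0,"az":-71,"fingers":1}

```text
time_s: 2.6
eef_pos: [0.5936, 0.3349, 0.1803]
eef_rot: [-0.001, 0.138, 0.99, -0.001]
contact_force: [-0.9, 0.4, -0.1]
width: 0.0855
grip_force: 0.0
```

```bash
python3 -c "
from h import *
go([.596,.342,.18],210.5)"
```

```text
pos [0.5936 0.3349 0.1803] F [-0.9  0.4 -0.1] shift mm [-0.4  7.5  0.3] turn [-4.00e-02 -9.00e-02 -4.64e+01] q [ 0.51  0.56  0.2   1.22 -0.    0.79]
```

arm_command:
  targets:
    - {"tx":0,"ty":0,"tz":0,"ax":0,"ay":0,"az":-46,"fingers":1}
    - {"tx":0,"ty":0,"tz":0,"ax":0,"ay":0,"az":-46,"fingers":1}
    - {"tx":0,"ty":0,"tz":0,"ax":0,"ay":0,"az":-46,"fingers":1}
    - {"tx":0,"ty":0,"tz":0,"ax":0,"ay":0,"az":-46,"fingers":1}
    - {"tx":0,"ty":0,"tz":0,"ax":0,"ay":0,"az":-46,"fingers":1}
    - {"tx":0,"ty":0,"tz":0,"ax":0,"ay":0,"az":-46,"fingers":1}
    - {"tx":0,"ty":0,"tz":0,"ax":0,"ay":0,"az":-46,"fingers":1}
    - {"tx":0,"ty":0,"tz":0,"ax":0,"ay":0,"az":-46,"fingers":1}

```text
time_s: 3.27
eef_pos: [0.5936, 0.3349, 0.1806]
eef_rot: [-0.001, -0.257, 0.966, -0.0]
contact_force: [0.1, 0.7, 0.8]
width: 0.0854
grip_force: 0.0
```

```bash
python3 -c "
from h import *
import cv2
go([.596,.342,.18],210.5)
c=cams.calibration('wrist');print(c)
cv2.imwrite('pics/w1.png',cams.snapshot('wrist')[:,:,::-1])"
```

```text
pos [0.5936 0.3349 0.1806] F [0.1 0.7 0.8] shift mm [-5.7  5.   0.6] turn [ 0.   -0.08 -0.71] q [ 0.51  0.56  0.2   1.22  0.   -0.01]
{'fx': 349.98692920101007, 'fy': 349.98692920101007, 'cx': 317.01624398166973, 'cy': 247.97418280372833, 'world_to_cam': array([[-4.96840626e-01,  8.67841316e-01,  9.17789856e-04,
         3.18781669e-03],
       [-8.27879794e-01, -4.73644835e-01, -3.00459011e-01,
         6.73175382e-01],
       [-2.60316037e-01, -1.50040063e-01,  9.53794286e-01,
        -1.27938842e-01],
       [ 0.00000000e+00,  0.00000000e+00,  0.00000000e+00,
         1.00000000e+00]])}
```

View pics/w1.png

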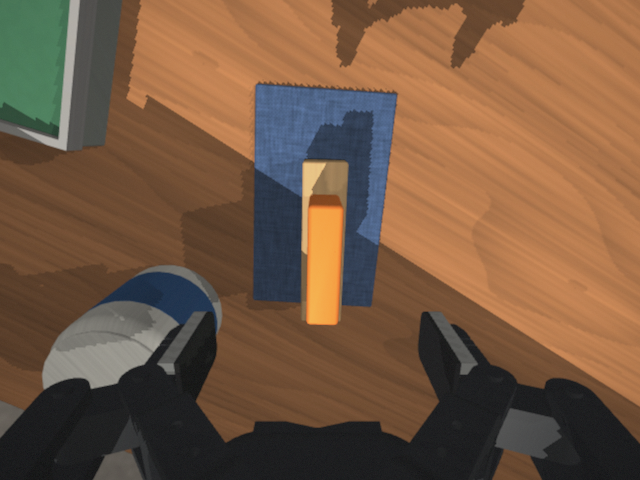

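The wrist view shows the handle's top face at (313,207), (342,207), (341,324) and (307,324). The mat corners are at (256,84), (397,93), (372,306) and (253,300). The lip's outer corner is near (70,150).

```bash
python3 -c "
from h import *
f=lambda p,z:px2w(p,z,'wrist')[:2]
H=np.array([f(p,.094) for p in [(313,207),(342,207),(341,324),(307,324)]]);print(H,H.mean(0))
d=(H[0]+H[1]-H[2]-H[3])/2;print(np.linalg.norm(d),np.degrees(np.arctan2(d[1],d[0])))
M=np.array([f(p,.004) for p in [(256,84),(397,93),(372,306),(253,300)]]);print(M,M.mean(0))
d=(M[0]+M[1]-M[2]-M[3])/2;print(np.linalg.norm(d),np.degrees(np.arctan2(d[1],d[0])))
print(f((70,150),.06))
go([*H.mean(0),.053],210.5)
"
```

```text
[[0.56499446 0.31668448]
 [0.55544206 0.33345706]
 [0.63103667 0.37783974]
 [0.64349503 0.355947  ]] [0.59874206 0.34598207]
0.08766676086646026 -151.50622039464207
[[0.51346368 0.23177901]
 [0.4608601  0.33806722]
 [0.63910692 0.42617429]
 [0.69272425 0.31845705]] [0.57653874 0.32861939]
0.1989732203924358 -153.9460244500162
[0.62178776 0.14538541]
pos [0.5936 0.3349 0.1807] F [0.1 0.5 0.5] shift mm [-10.1   7.1 127.7] turn [ 0.   -0.07 -0.83] q [ 0.51  0.56  0.2   1.22 -0.   -0.  ]
```

arm_command:
  targets:
    - {"tx":-9,"ty":6,"tz":40,"ax":0,"ay":0,"az":0,"fingers":1}
    - {"tx":-9,"ty":6,"tz":75,"ax":0,"ay":0,"az":0,"fingers":1}
    - {"tx":-9,"ty":6,"tz":100,"ax":0,"ay":0,"az":0,"fingers":1}
    - {"tx":-9,"ty":6,"tz":120,"ax":0,"ay":0,"az":0,"fingers":1}
    - {"tx":-9,"ty":6,"tz":126,"ax":0,"ay":0,"az":0,"fingers":1}
    - {"tx":-9,"ty":6,"tz":126,"ax":0,"ay":0,"az":0,"fingers":1}

```text
time_s: 3.82
eef_pos: [0.5971, 0.3437, 0.0528]
eef_rot: [-0.002, -0.256, 0.967, -0.001]
contact_force: [-0.2, -0.4, -0.3]
width: 0.0855
grip_force: 0.0
```

arm_command:
  targets:
    - {"tx":0,"ty":0,"tz":0,"ax":0,"ay":0,"az":0,"fingers":0}
    - {"tx":0,"ty":0,"tz":0,"ax":0,"ay":0,"az":0,"fingers":0}
    - {"tx":0,"ty":0,"tz":0,"ax":0,"ay":0,"az":0,"fingers":0}
    - {"tx":0,"ty":0,"tz":0,"ax":0,"ay":0,"az":0,"fingers":0}
    - {"tx":0,"ty":0,"tz":0,"ax":0,"ay":0,"az":0,"fingers":0}
    - {"tx":0,"ty":0,"tz":0,"ax":0,"ay":0,"az":0,"fingers":0}
    - {"tx":0,"ty":0,"tz":0,"ax":0,"ay":0,"az":0,"fingers":0}
    - {"tx":0,"ty":0,"tz":0,"ax":0,"ay":0,"az":0,"fingers":0}
  grip_force: 80

```text
time_s: 4.48
eef_pos: [0.5996, 0.3451, 0.0567]
eef_rot: [0.001, -0.257, 0.967, 0.0]
contact_force: [-0.4, -0.9, 5.2]
width: 0.023
grip_force: 78.9
```

arm_command:
  targets:
    - {"tx":0,"ty":0,"tz":-30,"ax":0,"ay":0,"az":0,"fingers":0}
    - {"tx":0,"ty":0,"tz":-60,"ax":0,"ay":0,"az":0,"fingers":0}
    - {"tx":0,"ty":0,"tz":-90,"ax":0,"ay":0,"az":0,"fingers":0}
    - {"tx":0,"ty":0,"tz":-110,"ax":0,"ay":0,"az":0,"fingers":0}
    - {"tx":0,"ty":0,"tz":-110,"ax":0,"ay":0,"az":0,"fingers":0}
    - {"tx":0,"ty":0,"tz":-110,"ax":0,"ay":0,"az":0,"fingers":0}
    - {"tx":0,"ty":0,"tz":-110,"ax":0,"ay":0,"az":0,"fingers":0}

```text
time_s: 5.07
eef_pos: [0.5978, 0.3442, 0.1635]
eef_rot: [-0.001, -0.257, 0.966, -0.0]
contact_force: [-1.1, 0.1, -1.7]
width: 0.0231
grip_force: 78.5
```

```bash
python3 -c "
from h import *
import cv2
go([*st(-.004,.19),.17],192.7)
c=cams.calibration('wrist')
cv2.imwrite('pics/w2.png',cams.snapshot('wrist')[:,:,::-1])"
```

```text
pos [0.5978 0.3442 0.1635] F [-1.1  0.1 -1.7] shift mm [ 193.2 -198.    -6. ] turn [-0.02 -0.17 17.04] q [0.52 0.58 0.2  1.19 0.   0.  ]
```

View pics/w2.png

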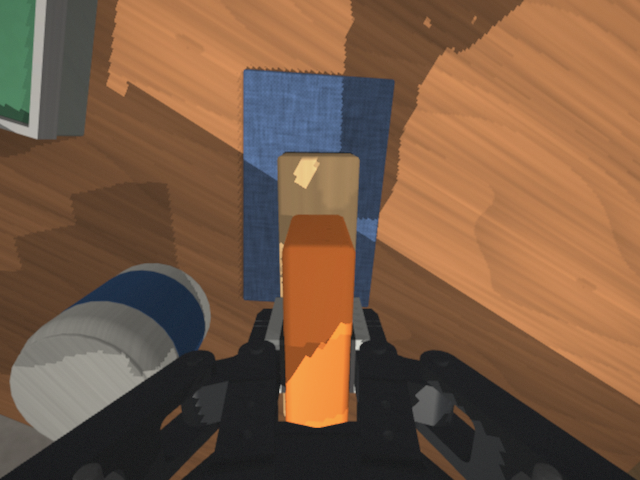

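The scraper is held square, with the handle centred between the pads at (318,330).

arm_command:
  targets:
    - {"tx":193,"ty":-198,"tz":-6,"ax":0,"ay":0,"az":17,"fingers":0}
    - {"tx":193,"ty":-198,"tz":-6,"ax":0,"ay":0,"az":17,"fingers":0}
    - {"tx":193,"ty":-198,"tz":-6,"ax":0,"ay":0,"az":17,"fingers":0}
    - {"tx":193,"ty":-198,"tz":-6,"ax":0,"ay":0,"az":17,"fingers":0}
    - {"tx":193,"ty":-198,"tz":-6,"ax":0,"ay":0,"az":17,"fingers":0}
    - {"tx":193,"ty":-198,"tz":-6,"ax":0,"ay":0,"az":17,"fingers":0}
    - {"tx":193,"ty":-198,"tz":-6,"ax":0,"ay":0,"az":17,"fingers":0}
    - {"tx":193,"ty":-198,"tz":-6,"ax":0,"ay":0,"az":17,"fingers":0}
    - {"tx":193,"ty":-198,"tz":-6,"ax":0,"ay":0,"az":17,"fingers":0}
    - {"tx":193,"ty":-198,"tz":-6,"ax":0,"ay":0,"az":17,"fingers":0}

```text
time_s: 5.95
eef_pos: [0.529, 0.0772, 0.1702]
eef_rot: [-0.001, -0.111, 0.994, 0.0]
contact_force: [-0.1, 0.3, -2.3]
width: 0.0233
grip_force: 78.9
```

```bash
python3 -c "
from h import *
import cv2
go([*st(-.004,.19),.115],192.7)
cv2.imwrite('pics/t2.png',cv2.resize(cams.snapshot('top')[190:330,220:400,::-1],None,fx=3,fy=3,interpolation=cv2.INTER_CUBIC))"
```

```text
pos [0.529  0.0772 0.1702] F [-0.1  0.3 -2.3] shift mm [ 0.7 -0.6 55.2] turn [ 0.04 -0.1   0.02] q [ 0.14  0.31 -0.23  1.03  0.   -0.08]
```

View pics/t2.png

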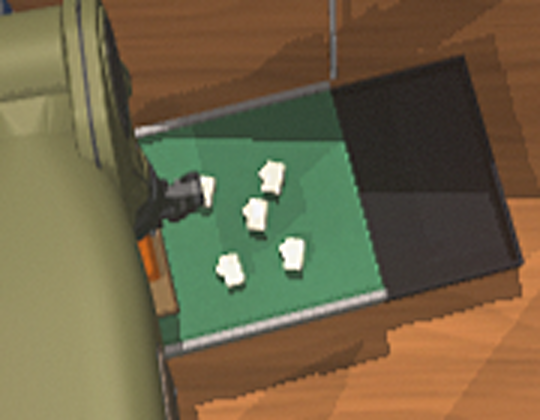

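The scraper is over the far end of the plate, parallel to the edge and clear of all the shards. Next I descend.

arm_command:
  targets:
    - {"tx":0,"ty":0,"tz":30,"ax":0,"ay":0,"az":0,"fingers":0}
    - {"tx":0,"ty":0,"tz":52,"ax":0,"ay":0,"az":0,"fingers":0}
    - {"tx":0,"ty":0,"tz":62,"ax":0,"ay":0,"az":0,"fingers":0}
    - {"tx":0,"ty":0,"tz":65,"ax":0,"ay":0,"az":0,"fingers":0}
    - {"tx":0,"ty":0,"tz":65,"ax":0,"ay":0,"az":0,"fingers":0}
    - {"tx":0,"ty":0,"tz":65,"ax":0,"ay":0,"az":0,"fingers":0}

```text
time_s: 6.5
eef_pos: [0.5302, 0.0777, 0.1069]
eef_rot: [0.001, -0.111, 0.994, 0.0]
contact_force: [0.4, 0.4, -0.6]
width: 0.0233
grip_force: 78.8
```

arm_command:
  targets:
    - {"tx":0,"ty":0,"tz":1,"ax":0,"ay":0,"az":0,"fingers":0}
    - {"tx":0,"ty":0,"tz":2,"ax":0,"ay":0,"az":0,"fingers":0}
    - {"tx":0,"ty":0,"tz":2,"ax":0,"ay":0,"az":0,"fingers":0}

```text
time_s: 6.75
eef_pos: [0.5301, 0.0771, 0.1051]
eef_rot: [0.001, -0.111, 0.994, 0.0]
contact_force: [0.2, -0.4, -1.8]
width: 0.0231
grip_force: 78.8
```

arm_command:
  targets:
    - {"tx":0,"ty":0,"tz":1,"ax":0,"ay":0,"az":0,"fingers":0}
    - {"tx":0,"ty":0,"tz":2,"ax":0,"ay":0,"az":0,"fingers":0}
    - {"tx":0,"ty":0,"tz":2,"ax":0,"ay":0,"az":0,"fingers":0}

```text
time_s: 7.0
eef_pos: [0.5297, 0.077, 0.1027]
eef_rot: [0.0, -0.111, 0.994, -0.0]
contact_force: [0.2, 0.2, 1.7]
width: 0.0229
grip_force: 79.1
```

arm_command:
  targets:
    - {"tx":0,"ty":0,"tz":1,"ax":0,"ay":0,"az":0,"fingers":0}
    - {"tx":0,"ty":0,"tz":1,"ax":0,"ay":0,"az":0,"fingers":0}

```text
time_s: 7.17
eef_pos: [0.5297, 0.077, 0.1027]
eef_rot: [0.001, -0.111, 0.994, -0.0]
contact_force: [-2.5, -0.7, 8.0]
width: 0.0233
grip_force: 79.9
```

arm_command:
  targets:
    - {"tx":0,"ty":-4,"tz":-1.5,"ax":0,"ay":0,"az":0,"fingers":0}
    - {"tx":0,"ty":-14,"tz":-1.5,"ax":0,"ay":0,"az":0,"fingers":0}
    - {"tx":0,"ty":-24,"tz":-1.5,"ax":0,"ay":0,"az":0,"fingers":0}
    - {"tx":0,"ty":-34,"tz":-1.5,"ax":0,"ay":0,"az":0,"fingers":0}
    - {"tx":0,"ty":-44,"tz":-1.5,"ax":0,"ay":0,"az":0,"fingers":0}
    - {"tx":0,"ty":-54,"tz":-1.5,"ax":0,"ay":0,"az":0,"fingers":0}
    - {"tx":0,"ty":-64,"tz":-1.5,"ax":0,"ay":0,"az":0,"fingers":0}
    - {"tx":0,"ty":-74,"tz":-1.5,"ax":0,"ay":0,"az":0,"fingers":0}
    - {"tx":0,"ty":-82,"tz":-1.5,"ax":0,"ay":0,"az":0,"fingers":0}
    - {"tx":0,"ty":-90,"tz":-1.5,"ax":0,"ay":0,"az":0,"fingers":0}

```text
time_s: 8.0
eef_pos: [0.5494, -0.0116, 0.1027]
eef_rot: [-0.0, -0.111, 0.994, 0.0]
contact_force: [0.1, 1.0, -0.1]
width: 0.0231
grip_force: 79.1
```

```bash
python3 -c "
from h import *
import cv2
go([*st(-.004,-.015),.1025],192.7)
cv2.imwrite('pics/t3.png',cv2.resize(cams.snapshot('top')[190:330,220:400,::-1],None,fx=3,fy=3,interpolation=cv2.INTER_CUBIC))"
```

```text
pos [ 0.5494 -0.0116  0.1027] F [ 0.1  1.  -0.1] shift mm [   1.3 -114.4    0.2] turn [ 0.02 -0.    0.02] q [-0.02  0.39 -0.31  0.88  0.   -0.24]
```

View pics/t3.png

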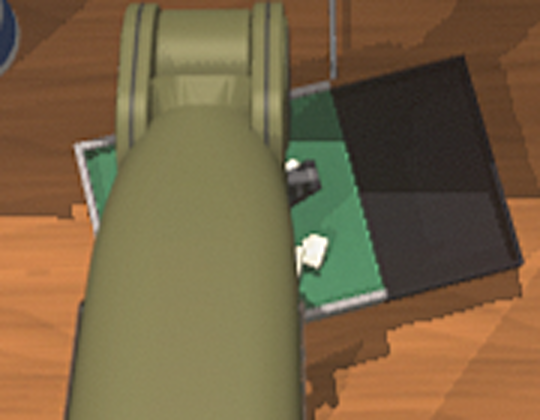

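The shards are moving ahead of the scraper: some show at (315,250) and (292,163). I'll continue the sweep.

arm_command:
  targets:
    - {"tx":1,"ty":-10,"tz":0,"ax":0,"ay":0,"az":0,"fingers":0}
    - {"tx":1,"ty":-20,"tz":0,"ax":0,"ay":0,"az":0,"fingers":0}
    - {"tx":1,"ty":-30,"tz":0,"ax":0,"ay":0,"az":0,"fingers":0}
    - {"tx":1,"ty":-40,"tz":0,"ax":0,"ay":0,"az":0,"fingers":0}
    - {"tx":1,"ty":-50,"tz":0,"ax":0,"ay":0,"az":0,"fingers":0}
    - {"tx":1,"ty":-60,"tz":0,"ax":0,"ay":0,"az":0,"fingers":0}
    - {"tx":1,"ty":-70,"tz":0,"ax":0,"ay":0,"az":0,"fingers":0}
    - {"tx":1,"ty":-80,"tz":0,"ax":0,"ay":0,"az":0,"fingers":0}
    - {"tx":1,"ty":-90,"tz":0,"ax":0,"ay":0,"az":0,"fingers":0}
    - {"tx":1,"ty":-98,"tz":0,"ax":0,"ay":0,"az":0,"fingers":0}

```text
time_s: 8.88
eef_pos: [0.5702, -0.1079, 0.1028]
eef_rot: [0.0, -0.111, 0.994, -0.0]
contact_force: [-0.2, 1.3, -0.9]
width: 0.023
grip_force: 79.1
```

arm_command:
  targets:
    - {"tx":0,"ty":-8,"tz":0,"ax":0,"ay":0,"az":0,"fingers":0}
    - {"tx":0,"ty":-16,"tz":0,"ax":0,"ay":0,"az":0,"fingers":0}
    - {"tx":0,"ty":-22,"tz":0,"ax":0,"ay":0,"az":0,"fingers":0}
    - {"tx":0,"ty":-22,"tz":0,"ax":0,"ay":0,"az":0,"fingers":0}
    - {"tx":0,"ty":-22,"tz":0,"ax":0,"ay":0,"az":0,"fingers":0}

```text
time_s: 9.3
eef_pos: [0.5745, -0.1285, 0.1025]
eef_rot: [-0.0, -0.111, 0.994, -0.0]
contact_force: [0.5, 0.0, -1.2]
width: 0.0231
grip_force: 78.9
```

```bash
python3 -c "
from h import *
go([*st(-.004,-.015),.17],192.7)"
```

```text
pos [ 0.5745 -0.1285  0.1025] F [ 0.5  0.  -1.2] shift mm [  0.1   5.1 -67.5] turn [-0.   -0.05  0.  ] q [-0.22  0.45 -0.2   0.92 -0.   -0.44]
```

arm_command:
  targets:
    - {"tx":0,"ty":0,"tz":-30,"ax":0,"ay":0,"az":0,"fingers":0}
    - {"tx":0,"ty":0,"tz":-65,"ax":0,"ay":0,"az":0,"fingers":0}
    - {"tx":0,"ty":40,"tz":-70,"ax":0,"ay":0,"az":0,"fingers":0}
    - {"tx":0,"ty":80,"tz":-70,"ax":0,"ay":0,"az":0,"fingers":0}
    - {"tx":0,"ty":120,"tz":-70,"ax":0,"ay":0,"az":0,"fingers":0}
    - {"tx":0,"ty":160,"tz":-70,"ax":0,"ay":0,"az":0,"fingers":0}
    - {"tx":0,"ty":200,"tz":-70,"ax":0,"ay":0,"az":0,"fingers":0}
    - {"tx":0,"ty":240,"tz":-70,"ax":0,"ay":0,"az":0,"fingers":0}
    - {"tx":0,"ty":260,"tz":-70,"ax":0,"ay":0,"az":0,"fingers":0}
    - {"tx":0,"ty":260,"tz":-70,"ax":0,"ay":0,"az":0,"fingers":0}

```text
time_s: 10.13
eef_pos: [0.5157, 0.1299, 0.1727]
eef_rot: [-0.0, -0.114, 0.993, 0.001]
contact_force: [-0.1, 0.2, -2.2]
width: 0.0231
grip_force: 79.3
```

```bash
python3 -c "
from h import *
import cv2
go([.576,.3285,.16],206.3)
t=cams.snapshot('top')[190:330,220:400,::-1];s=cams.snapshot('scene')[160:330,210:420,::-1]
f=lambda i:cv2.resize(i,(400,300),interpolation=cv2.INTER_CUBIC)
cv2.imwrite('pics/t4.png',np.hstack([f(t),f(s)]))"
```

```text
pos [0.5157 0.1299 0.1727] F [-0.1  0.2 -2.2] shift mm [-103.8  179.7   13. ] turn [  0.11  -0.02 -13.19] q [ 0.25  0.3  -0.23  1.03  0.    0.02]
```

View pics/t4.png

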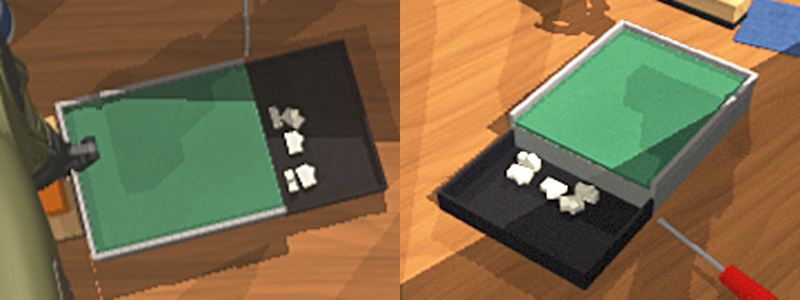

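All five shards lie in the pan (left panel around x 270–310, right panel around x 510–600) and the plate is empty. Next is the mat.

arm_command:
  targets:
    - {"tx":-104,"ty":180,"tz":8,"ax":0,"ay":0,"az":-13,"fingers":0}
    - {"tx":-104,"ty":180,"tz":8,"ax":0,"ay":0,"az":-13,"fingers":0}
    - {"tx":-104,"ty":180,"tz":8,"ax":0,"ay":0,"az":-13,"fingers":0}
    - {"tx":-104,"ty":180,"tz":8,"ax":0,"ay":0,"az":-13,"fingers":0}
    - {"tx":-104,"ty":180,"tz":8,"ax":0,"ay":0,"az":-13,"fingers":0}
    - {"tx":-104,"ty":180,"tz":8,"ax":0,"ay":0,"az":-13,"fingers":0}
    - {"tx":-104,"ty":180,"tz":8,"ax":0,"ay":0,"az":-13,"fingers":0}
    - {"tx":-104,"ty":180,"tz":8,"ax":0,"ay":0,"az":-13,"fingers":0}
    - {"tx":-104,"ty":180,"tz":8,"ax":0,"ay":0,"az":-13,"fingers":0}

```text
time_s: 10.98
eef_pos: [0.5791, 0.3221, 0.1646]
eef_rot: [-0.001, -0.222, 0.975, -0.0]
contact_force: [-0.5, 0.6, -1.7]
width: 0.0234
grip_force: 79.5
```

```bash
python3 -c "
from h import *
go([.576,.3285,.0575],206.3)"
```

```text
pos [0.5791 0.3221 0.1646] F [-0.5  0.6 -1.7] shift mm [ -0.2   7.2 107.1] turn [-0.04 -0.08 -0.67] q [ 0.51  0.53  0.11  1.15 -0.    0.06]
```

arm_command:
  targets:
    - {"tx":0,"ty":7,"tz":35,"ax":0,"ay":0,"az":0,"fingers":0}
    - {"tx":0,"ty":7,"tz":65,"ax":0,"ay":0,"az":0,"fingers":0}
    - {"tx":0,"ty":7,"tz":90,"ax":0,"ay":0,"az":0,"fingers":0}
    - {"tx":0,"ty":7,"tz":101,"ax":0,"ay":0,"az":0,"fingers":0}
    - {"tx":0,"ty":7,"tz":104,"ax":0,"ay":0,"az":0,"fingers":0}
    - {"tx":0,"ty":7,"tz":106,"ax":0,"ay":0,"az":0,"fingers":0}
    - {"tx":0,"ty":7,"tz":107,"ax":0,"ay":0,"az":0,"fingers":0}
    - {"tx":0,"ty":7,"tz":107,"ax":0,"ay":0,"az":0,"fingers":0}

```text
time_s: 11.65
eef_pos: [0.5775, 0.3308, 0.0597]
eef_rot: [0.002, -0.223, 0.975, 0.0]
contact_force: [0.4, -0.5, -1.8]
width: 0.0234
grip_force: 79.6
```

arm_command:
  targets:
    - {"tx":0,"ty":0,"tz":1,"ax":0,"ay":0,"az":0,"fingers":0}
    - {"tx":0,"ty":0,"tz":1,"ax":0,"ay":0,"az":0,"fingers":0}
    - {"tx":0,"ty":0,"tz":1,"ax":0,"ay":0,"az":0,"fingers":0}

```text
time_s: 11.9
eef_pos: [0.5766, 0.3307, 0.0577]
eef_rot: [0.001, -0.223, 0.975, 0.0]
contact_force: [0.4, 0.4, -1.5]
width: 0.0229
grip_force: 79.6
```

arm_command:
  targets:
    - {"tx":0,"ty":0,"tz":1,"ax":0,"ay":0,"az":0,"fingers":0}
    - {"tx":0,"ty":0,"tz":1.5,"ax":0,"ay":0,"az":0,"fingers":0}
    - {"tx":0,"ty":0,"tz":1.5,"ax":0,"ay":0,"az":0,"fingers":0}

```text
time_s: 12.15
eef_pos: [0.5765, 0.3307, 0.0567]
eef_rot: [0.001, -0.223, 0.975, 0.0]
contact_force: [-1.4, -0.9, 4.6]
width: 0.0234
grip_force: 80.2
```

Contact with the mat. I release, then rise.

arm_command:
  targets:
    - {"tx":0,"ty":0,"tz":0,"ax":0,"ay":0,"az":0,"fingers":0.5}
    - {"tx":0,"ty":0,"tz":0,"ax":0,"ay":0,"az":0,"fingers":1}
    - {"tx":0,"ty":0,"tz":0,"ax":0,"ay":0,"az":0,"fingers":1}
    - {"tx":0,"ty":0,"tz":0,"ax":0,"ay":0,"az":0,"fingers":1}
    - {"tx":0,"ty":0,"tz":0,"ax":0,"ay":0,"az":0,"fingers":1}
    - {"tx":0,"ty":0,"tz":0,"ax":0,"ay":0,"az":0,"fingers":1}
    - {"tx":0,"ty":0,"tz":-10,"ax":0,"ay":0,"az":0,"fingers":1}
    - {"tx":0,"ty":0,"tz":-30,"ax":0,"ay":0,"az":0,"fingers":1}
    - {"tx":0,"ty":0,"tz":-65,"ax":0,"ay":0,"az":0,"fingers":1}
    - {"tx":0,"ty":0,"tz":-100,"ax":0,"ay":0,"az":0,"fingers":1}

```text
time_s: 12.98
eef_pos: [0.575, 0.3298, 0.1558]
eef_rot: [-0.001, -0.223, 0.975, -0.0]
contact_force: [0.2, 0.6, 0.1]
width: 0.0853
grip_force: 0.0
```

arm_command:
  targets:
    - {"tx":0,"ty":0,"tz":-30,"ax":0,"ay":0,"az":0,"fingers":1}
    - {"tx":0,"ty":0,"tz":-30,"ax":0,"ay":0,"az":0,"fingers":1}
    - {"tx":0,"ty":0,"tz":-30,"ax":0,"ay":0,"az":0,"fingers":1}
    - {"tx":0,"ty":0,"tz":-30,"ax":0,"ay":0,"az":0,"fingers":1}

```text
time_s: 13.32
eef_pos: [0.576, 0.3304, 0.1856]
eef_rot: [0.0, -0.223, 0.975, 0.0]
contact_force: [-0.6, -0.2, 0.3]
width: 0.0854
grip_force: 0.0
```

```bash
python3 -c "
from h import *
import cv2
w=cams.snapshot('wrist')[:,:,::-1];s=cams.snapshot('scene')[:,:,::-1]
cv2.imwrite('pics/f.png',np.hstack([cv2.resize(i,(400,300)) for i in (w,s)]))"
```

```text
(no output)
```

View pics/f.png

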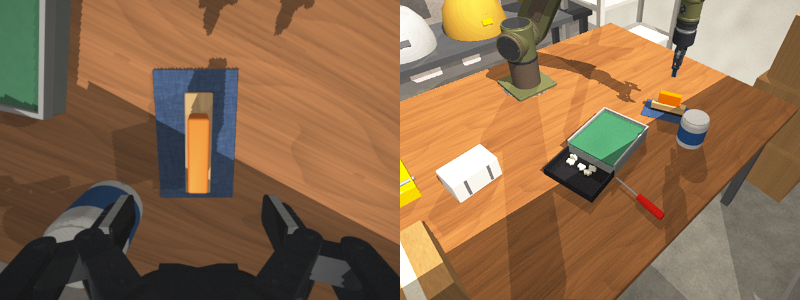

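The scraper stands upright at the middle of the mat (left panel, 198,150) and is released. The shards are in the pan (right panel, 580,165) and the bystanders have not moved.

```bash
python3 -c "
from rig import workorder
print(workorder.hand_in())"
```

```text
the job is handed in; nothing more can be done
None
```

I handed the job in at about 13 s: the last pictures show all five shards in the pan, the scraper upright and released in the middle of its mat, and the tin, gear box and screwdriver where they were; no verdict came back.

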